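# Set the empty clay pots in their saucers

### The job

Get the bench ready for potting on: stand each of the four empty clay pots upright and flat in the saucer made for it (large round pot in the large round saucer, small round in the small round, square in the square, oblong in the oblong), setting them down rather than dropping them. The planted clay pot and the black plastic pot stay where they are.

Things in the scene. Friction and masses are not known exactly. Their poses are not given: they have to be found in the camera images.
- large_pot: Large round clay pot, empty, loose, about 0.17 kg. Plain terracotta. Rim band 68 mm in diameter (outside) and 18 mm high, top of the rim 64 mm above the bench; below the band it tapers from 60 to 50 mm at the foot. Wall 5 mm, 8 mm at the rim; floor 5 mm thick. Origin: centre of the underside, z up.
- small_pot: Small round clay pot, empty, loose, about 0.08 kg. Plain terracotta. Rim band 48 mm in diameter (outside) and 14 mm high, top of the rim 46 mm above the bench; below the band it tapers from 41 to 30 mm at the foot. Wall 5 mm, 7.5 mm at the rim; floor 5 mm thick. Origin: centre of the underside, z up.
- square_pot: Square clay pot, empty, loose, about 0.16 kg. Plain terracotta. Rim band 58 x 58 mm (outside) and 16 mm high, top of the rim 56 mm above the bench; below the band it tapers from 50 to 44 mm square at the foot. Wall 5 mm, 8 mm at the rim; floor 5 mm thick. x and y axes are at right angles to its sides. Origin: centre of the underside, z up.
- oblong_pot: Oblong clay pot, empty, loose, about 0.16 kg. Plain terracotta. Rim band 80 mm along x by 44 mm along y (outside) and 14 mm high, top of the rim 46 mm above the bench; below the band it tapers from 74 x 38 to 70 x 34 mm at the foot. Wall 5 mm, 7 mm at the rim; floor 5 mm thick. Origin: centre of the underside, z up.
- large_saucer: Large round clay saucer for the large round pot, loose, 0.13 kg. Rim 86 mm in diameter, 16 mm high; its flat inner floor is 66 mm across and lies 5 mm above the underside. Origin: centre of the underside, z up.
- small_saucer: Small round clay saucer for the small round pot, loose, 0.07 kg. Rim 64 mm in diameter, 14 mm high; its flat inner floor is 46 mm across and lies 5 mm above the underside. Origin: centre of the underside, z up.
- square_saucer: Square clay saucer for the square pot, loose, 0.12 kg. 72 x 72 mm outside, 15 mm high; its flat inner floor is 60 x 60 mm and lies 5 mm above the underside. x and y axes are at right angles to its sides. Origin: centre of the underside, z up.
- oblong_saucer: Oblong clay saucer for the oblong pot, loose, 0.13 kg. 98 mm along x by 62 mm along y outside, 15 mm high; its flat inner floor is 86 x 50 mm and lies 5 mm above the underside. Origin: centre of the underside, z up.
- planted_pot: Round clay pot, rim 58 mm in diameter and 54 mm high, filled with compost and with a small green rosette plant in it (up to about 85 mm high, 60 mm across). Loose, 0.22 kg. Not to be moved. Origin: centre of the underside, z up.
- plastic_pot: Black plastic nursery pot, square, 60 x 60 mm at the rim, 60 mm high, empty. Loose, 0.04 kg: it shifts at a touch. Not to be moved. Origin: centre of the underside, z up.
Mind the look-alikes: they are no part of the job. What is shaped like the square_pot but purple or yellow is not meant.

How it is judged:
By the outcome, as a careful person would: the job done as asked, in the order asked, and still so for the second after the job is handed in, with the robot touching nothing.
It also fails if it takes over 102 s, if anything falls off the work surface, if the arm or the gripper's body presses on something with over 40 N, if the wrist force passes 120 N, or if a joint passes its speed limit or range.

### The arm

A 6-joint arm with a two-finger parallel gripper is mounted at the origin on the work surface. World frame = base frame: x ahead of the robot, y to its left, z up, the work surface at z = 0. Lengths are in m, angles in rad, forces in N, time in s.
With the tool pointing down it reaches from about 0.35 to 0.975 m from the base axis. Payload 7.1 kg.
Tool frame: the origin (TCP) lies midway between the tips of the shut fingers; the grasp point (between the pads) lies 19 mm behind it; z points along the fingers, y is the line along which they close (so a half turn about z gives the same grasp; the last joint's range is limited). The gripper opens to 88 mm and grips with 3 to 60 N. Pads are 20 mm wide; open, the fingers measure 115 mm over their backs; the gripper's body (75 mm by 178 mm) begins 61 mm behind the grasp point.
Start: joints at [-1.326, 0.423, 1.63, -0, 1.089, -0.019], TCP at [0.163, -0.603, 0.223] pointing down, gripper open.
Joint ranges: [-3, 3], [-0.9, 2.11], [0.09, 2.58], [-1.31, 4.45], [0.11, 2.69], [-2.54, 2.54]. Speed limits (rad/s): [2.39, 2.39, 3.01, 3.14, 3.14, 3.14].

### API

Orientations are given as [roll, pitch, yaw] about the fixed x, y, z axes, in that order (R = Rz(yaw) Ry(pitch) Rx(roll)).
In Python, from cell import readout, optics, ticket gives the robot as it stands.
- The arm moves only by the shell command python3 -m creep 'ROWS' [OPENING]. ROWS is text: rows parted by semicolons, each of 6 numbers parted by spaces: the shift along the tool's x, y, z in units of 25 cm (1.0 is 25 cm), then the turn, a rotation vector about the tool's x, y, z in units of 45 degrees (1.0 is 45 degrees). In form: x y z wx wy wz; .... A call has 1 to 20 rows; each row is the pose to reach, as a shift and turn from the pose commanded when the call began, along the tool's axes at that moment; what a row does not reach only later rows make up. A row lasts 1/10 s, in which the tool goes at most 50 mm and 8.59 degrees, less where a joint would pass 70% of its speed; a pose out of reach is approached as far as the arm can. A call with a number of a shift or a turn outside -1 to 1 is refused whole. A call with a gripper value outside its range is refused whole. OPENING is the closure, from -1 (fully open) to 1 (shut), set as the call begins (- or left out, the last holds). The fingers move at their own pace and stop on an object; the grip force is fixed at half the most. Time passes only in rows, so rows that repeat a pose let the fingers close. It gives the time, the measured TCP pose, the force, the opening and the grip force at its end, in the units of the state.
- readout.sense(): the state, without advancing time (a new reading comes with each control period).
- optics.grab_frame(name): name is "side" or "top" or "wrist"; returns a dict with "img" (420x560x3 uint8, red, green, blue), "range_z" (420x560 float32, m along the optical axis (not along the pixel's ray), 0 where there is no reading), "mtx" (3x3 intrinsics, pixels), "R" (3x3) and "t" (3): a world point X has camera coordinates R X + t; the wrist camera has in their place "hand_eye" (4x4, takes a point from camera to tool coordinates, whose origin is the TCP and whose axes are the flange's). Camera axes: x right, y down, z forward; pixel columns grow to the right and rows downward; lengths in m; the calibration is good to about 2 mm. A picture is of the moment at which its call begins: read the wrist's pose just before it.
- ticket.job_done(): hands the job in; it is judged then, once.
The state is a dict: "time": time; "joint_positions": joint angles; "qvel": joint speeds; "joint_efforts": joint torques, N m; "ee_pos": TCP position; "tool_rot": TCP orientation; "wrist_force": force on the tool from outside, world axes, zero at the start; "torque": the same for the moment, N m; "finger_gap": opening from 0.0 (shut) to 1.0 (fully open); "grip_force": force on a finger pad.
Only numpy, scipy, OpenCV 4.12 (cv2) and the standard library are available. Lean on these libraries where they do the work, as an engineer would, in place of code of your own. Each camera call takes 0.05 s, during which the arm holds its last target. There are 200 camera calls.

## Working session

There is one attempt and no reset: what is moved stays moved. The work goes in short steps, Python scripts to look and compute and a shell command to move; the robot and the scene stay as the last step left them, time stands still between calls to the robot, and variables do not carry over. Pictures are saved under pics/ and viewed, at most 14 in all, crops included, and the job is handed in when it is done.

```bash
mkdir -p pics; cat > h.py <<'E'
import numpy as np, cv2
from cell import readout, optics
def grab(n,save=None):
    f=optics.grab_frame(n)
    if save: cv2.imwrite(f'pics/{save}.png',f['img'][...,::-1])
    np.savez(f'/tmp/{save or n}.npz',**f)
    return f
def cloud(f):
    z=f['range_z'];K=f['mtx'];v,u=np.mgrid[:z.shape[0],:z.shape[1]]
    P=np.stack([(u-K[0,2])/K[0,0]*z,(v-K[1,2])/K[1,1]*z,z],-1)
    W=(P-f['t'])@f['R'];W[z==0]=np.nan
    return W
E
python3 - <<'E'
from h import *
print(readout.sense())
for n in('top','side'):
    f=grab(n,n+'0');print(n,f['mtx'],f['R'],f['t'], (f['range_z']>0).mean())
E
```

```text
{'time': 0.0, 'joint_positions': array([-1.32600893e+00,  4.23823408e-01,  1.63070695e+00,  2.51868566e-05,
        1.08860965e+00, -1.89804375e-02]), 'qvel': array([ 0.00084954, -0.00142081,  0.00073969, -0.00082008, -0.00084985,
        0.00037678]), 'joint_efforts': array([ 3.63779116e-03, -5.44614387e+01, -2.73664445e+01,  6.46306062e-02,
        2.27979053e-02, -1.09515588e-04]), 'ee_pos': array([ 0.16285482, -0.60281816,  0.22190593]), 'tool_rot': array([-3.14004599e+00, -5.16608379e-05,  2.63756100e-01]), 'wrist_force': array([ 0.06777111, -0.22975759,  0.1966478 ]), 'torque': array([-0.01824275,  0.02003729, -0.05794723]), 'grip_force': 0.0, 'finger_gap': 0.9948107186465767}
top [[380.67158841   0.         281.08474557]
 [  0.         380.67158841 209.54450111]
 [  0.           0.           1.        ]] [[-0.00971108 -0.99979246 -0.01790901]
 [-0.98993696  0.01214082 -0.14098726]
 [ 0.14117543  0.01635965 -0.98984941]] [0.0108928  0.41196267 0.84367689] 0.995812074829932
side [[380.70118652   0.         277.66910692]
 [  0.         380.70118652 213.79895737]
 [  0.           0.           1.        ]] [[-0.85988925 -0.51041381  0.00825971]
 [-0.36972863  0.61155874 -0.69949743]
 [ 0.35198185 -0.60454417 -0.71458738]] [0.36813719 0.17893102 0.77358023] 0.9961352040816327
```

View pics/top0.png

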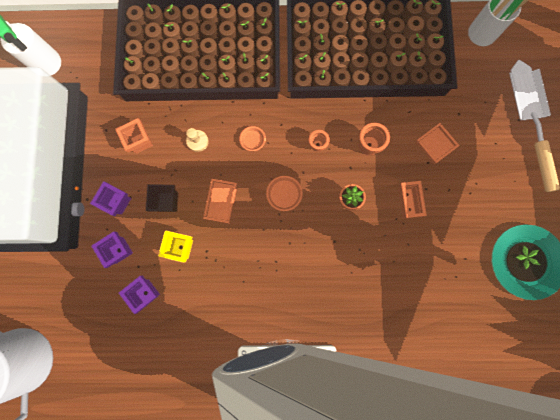

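View pics/side0.png

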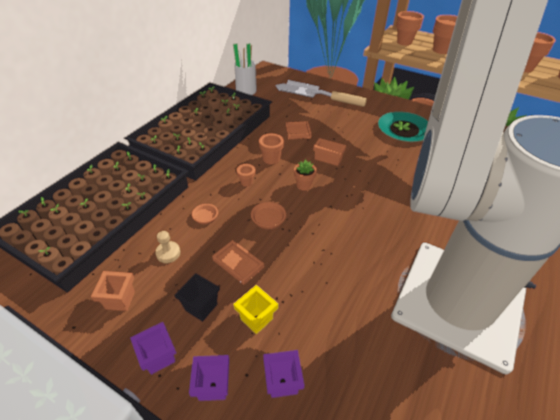

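The top view shows:
- **Square pot:** (133,136). Look-alikes are purple at (110,198), (111,250), (139,294) and yellow at (176,247); the black plastic pot is at (161,198).
- **Small pot:** (319,140).
- **Large pot:** (375,137). The planted pot at (353,196) could be mistaken for it.
- **Oblong pot:** (413,199).
- **Saucers:** small (252,138), large (284,193), square (438,143), oblong (221,200).
- **Wooden tamper:** (197,140).

I choose the plain terracotta pots, and will check them in a crop and with depth.

```bash
python3 - <<'E'
from h import *
from scipy import ndimage as nd
im=cv2.imread('pics/top0.png')
cv2.imwrite('pics/crop0.png',cv2.resize(im[110:225,95:465],(800,250),interpolation=cv2.INTER_CUBIC))
T=dict(square_pot=(133,136),tamper=(197,140),small_saucer=(252,138),small_pot=(319,140),large_pot=(375,137),square_saucer=(438,143),oblong_saucer=(221,200),large_saucer=(284,193),planted=(353,196),oblong_pot=(413,199),plastic=(161,198))
C={n:cloud(np.load(f'/tmp/{n}0.npz')) for n in('top','side')}
print('bench z',[np.nanmedian(C[n][...,2][(abs(C[n][...,2])<.02)]) for n in C])
W0=C['top'];A={n:W0[...].reshape(-1,3) for n in C}
S=C['side'].reshape(-1,3)
for k,(u,v) in T.items():
    c=np.nanmedian(W0[v-8:v+9,u-8:u+9].reshape(-1,3),0)
    out=[]
    for P in (W0.reshape(-1,3),S):
        for it in range(4):
            m=(np.hypot(*(P[:,:2]-c[:2]).T)<(.065 if 'ob' in k else .055))&(P[:,2]>.006)&(P[:,2]<.12)
            q=P[m]; top=np.percentile(q[:,2],95)
            r=q[q[:,2]>top-(.006 if 'saucer' in k else .008)]
            rect=cv2.minAreaRect((r[:,:2]*1000).astype(np.float32))
            if P is not S: c=np.array([*rect[0],0])/1000
        out.append((np.round(rect[0],1),np.round(rect[1],1),round(rect[2],1),round(top*1e3,1)))
    print(k,*out,sep='  ')
E
```

```text
bench z [np.float64(0.0007313845997953697), np.float64(0.0023648939650852798)]
square_pot  (array([588.5, 347.6]), array([60.2, 58.5]), 25.5, np.float64(58.0))  (array([589.9, 350.4]), array([59.5, 59.6]), 26.3, np.float64(58.9))
tamper  (array([586. , 207.3]), array([22.5, 22.6]), 46.1, np.float64(67.1))  (array([587.9, 210.9]), array([22.9, 22.6]), 14.8, np.float64(67.6))
small_saucer  (array([588.7,  73.7]), array([61.1, 60.6]), 0.9, np.float64(15.9))  (array([590.3,  76.6]), array([60.7, 62.5]), 60.5, np.float64(17.2))
small_pot  (array([571.8, -82.9]), array([46.6, 45.7]), 84.8, np.float64(47.9))  (array([573. , -79.2]), array([44.8, 45.9]), 24.1, np.float64(49.5))
large_pot  (array([ 570.1, -206.1]), array([66.2, 66.4]), 86.4, np.float64(65.9))  (array([ 571.9, -202.8]), array([67.1, 66.8]), 76.2, np.float64(67.3))
square_saucer  (array([ 570.6, -367.6]), array([71.7, 73.1]), 36.1, np.float64(17.1))  (array([ 572. , -364.4]), array([71.8, 77.1]), 35.3, np.float64(18.6))
oblong_saucer  (array([438. , 149.3]), array([62.3, 98. ]), 79.3, np.float64(17.3))  (array([439.3, 152.6]), array([63.5, 99.3]), 79.1, np.float64(18.0))
large_saucer  (array([453.2,  -1.7]), array([82.1, 81.6]), 89.3, np.float64(17.8))  (array([455.1,   1.2]), array([82.8, 83.8]), 66.6, np.float64(18.9))
planted  (array([ 436.4, -155.4]), array([32.9, 28.1]), 75.1, np.float64(74.5))  (array([ 438.3, -151.2]), array([33.1, 29.6]), 30.6, np.float64(75.2))
oblong_pot  (array([ 430.8, -291.5]), array([80.7, 45. ]), 5.5, np.float64(48.3))  (array([ 431.3, -288. ]), array([80.1, 48.5]), 4.4, np.float64(49.7))
plastic  (array([438.5, 276.9]), array([61.2, 60.6]), 88.1, np.float64(61.4))  (array([440. , 279.5]), array([61.8, 61.4]), 87.5, np.float64(62.7))
```

View pics/crop0.png

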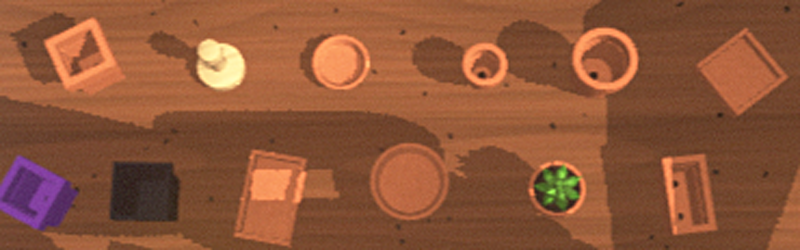

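All four pots are upright and the saucers are empty. Both views agree on heights to within 2 mm of the text and on positions to within 3 mm, so I use the average. Next is a helper that turns a target into tool units, and a look at obstacle heights near the square pot.

```bash
cat >> h.py <<'E'
from scipy.spatial.transform import Rotation as Ro
D=dict(large_pot=(.571,-.2045,0),small_pot=(.5725,-.081,0),square_pot=(.589,.349,26),oblong_pot=(.431,-.290,5),
 large_saucer=(.454,0,0),small_saucer=(.5895,.075,0),square_saucer=(.5715,-.366,36),oblong_saucer=(.4385,.151,-10.8))
def units(p,yaw):
    s=readout.sense();R=Ro.from_euler('xyz',s['tool_rot'])
    d=R.inv().apply(np.array(p)-s['ee_pos'])/.25
    w=(R.inv()*Ro.from_euler('xyz',[np.pi,0,np.radians(yaw)])).as_rotvec()/(np.pi/4)
    return np.round(d,3),np.round(w,3)
E
python3 - <<'E'
from h import *
P=cloud(np.load('/tmp/top0.npz')).reshape(-1,3)
for y0 in (.38,.40,.42,.44,.46,.48):
    for x0,x1 in((.4,.52),(.52,.65)):
        m=(P[:,1]>y0)&(P[:,1]<y0+.02)&(P[:,0]>x0)&(P[:,0]<x1);print(y0,x0,np.nanmax(P[m,2]).round(3),end=' | ')
m=(P[:,0]>.64)&(P[:,0]<.7)&(abs(P[:,1])<.4);print(np.nanmax(P[m,2]))
print(units((.571,-.2045,.12),0))
E
```

```text
0.38 0.4 0.059 | 0.38 0.52 0.057 | 0.4 0.4 0.06 | 0.4 0.52 0.004 | 0.42 0.4 0.059 | 0.42 0.52 0.006 | 0.44 0.4 0.004 | 0.44 0.52 0.004 | 0.46 0.4 0.064 | 0.46 0.52 0.063 | 0.48 0.4 0.173 | 0.48 0.52 0.174 | 0.059802954273470856
(array([ 1.992, -1.112,  0.41 ]), array([-0.002,  0.   ,  0.336]))
```

```bash
python3 -m creep '1 -0.556 0 0 0 0.336; 1 -0.556 0 0 0 0.336; 1 -0.556 0 0 0 0.336; 1 -0.556 0 0 0 0.336; 1 -0.556 0 0 0 0.336; 1 -0.556 0 0 0 0.336; 1 -0.556 0 0 0 0.336; 1 -0.556 0 0 0 0.336' -1
python3 -c "
from h import *
print(units((.571,-.2045,.12),0))"
```

```text
time: 0.9
ee_pos: [0.3683, -0.4035, 0.2225]
tool_rot: [-3.141, 0.001, 0.002]
wrist_force: [0.7, -0.6, 0.5]
finger_gap: 0.999
grip_force: 0.0
(array([ 0.812, -0.794,  0.41 ]), array([-0.   ,  0.001,  0.003]))
```

```bash
python3 -m creep '0.812 -0.794 0.41 0 0 0; 0.812 -0.794 0.41 0 0 0; 0.812 -0.794 0.41 0 0 0; 0.812 -0.794 0.41 0 0 0; 0.812 -0.794 0.41 0 0 0; 0.812 -0.794 0.41 0 0 0; 0.812 -0.794 0.41 0 0 0; 0.812 -0.794 0.41 0 0 0; 0.812 -0.794 0.41 0 0 0; 0.812 -0.794 0.41 0 0 0' 
python3 - <<'E'
from h import *
print(units((.571,-.2045,.036),0)); grab('wrist','w1')
E
```

```text
time: 1.9
ee_pos: [0.5703, -0.2073, 0.1207]
tool_rot: [3.141, -0.0, -0.002]
wrist_force: [0.1, 0.6, 1.3]
finger_gap: 0.999
grip_force: 0.0
(array([ 0.003, -0.011,  0.339]), array([ 0.001, -0.001, -0.003]))
```

View pics/w1.png

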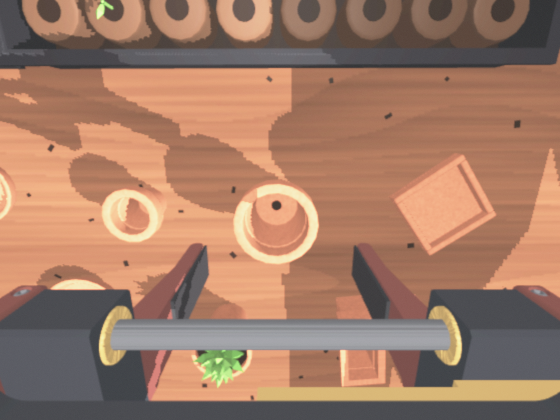

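The wrist view has the large pot at (276,222), midway between the fingers at column 280, so it is centred. I descend and close.

```bash
python3 -m creep '0.003 -0.009 0.17 0 0 0; 0.003 -0.009 0.28 0 0 0; 0.003 -0.009 0.339 0 0 0; 0.003 -0.009 0.339 0 0 0; 0.003 -0.009 0.339 0 0 0; 0.003 -0.009 0.339 0 0 0'
python3 -m creep '0 0 0 0 0 0; 0 0 0 0 0 0; 0 0 0 0 0 0; 0 0 0 0 0 0; 0 0 0 0 0 0; 0 0 0 0 0 0; 0 0 0 0 0 0; 0 0 0 0 0 0' 1
python3 -c "
from h import *
print(units((.454,0,.16),0))"
```

```text
time: 2.55
ee_pos: [0.5729, -0.2039, 0.037]
tool_rot: [3.141, -0.002, -0.0]
wrist_force: [-0.1, -0.1, -0.1]
finger_gap: 0.998
grip_force: 0.0
time: 3.35
ee_pos: [0.5723, -0.2034, 0.0361]
tool_rot: [3.141, -0.001, 0.0]
wrist_force: [-0.8, 0.4, 6.3]
finger_gap: 0.778
grip_force: 30.0
(array([-0.473, -0.813, -0.496]), array([ 0.001, -0.001,  0.   ]))
```

```bash
python3 -m creep '0 0 -0.2 0 0 0; 0 0 -0.4 0 0 0; 0 0 -0.5 0 0 0; -0.47 -0.813 -0.5 0 0 0; -0.47 -0.813 -0.5 0 0 0; -0.47 -0.813 -0.5 0 0 0; -0.47 -0.813 -0.5 0 0 0; -0.47 -0.813 -0.5 0 0 0; -0.47 -0.813 -0.5 0 0 0; -0.47 -0.813 -0.5 0 0 0; -0.47 -0.813 -0.5 0 0 0; -0.47 -0.813 -0.5 0 0 0'
python3 - <<'E'
from h import *
print(units((.454,0,.046),0)); grab('top','t2');grab('side','s2')
for n in('t2','s2'):
    P=cloud(np.load(f'/tmp/{n}.npz')).reshape(-1,3)
    m=(np.hypot(P[:,0]-.454,P[:,1])<.06)
    for a,b in((.012,.02),(.18,.195)):
        q=P[m&(P[:,2]>a)&(P[:,2]<b)]
        if len(q): print(n,a,len(q),cv2.minAreaRect((q[:,:2]*1000).astype(np.float32)))
E
```

```text
time: 4.55
ee_pos: [0.4552, -0.0008, 0.1604]
tool_rot: [3.141, -0.0, -0.001]
wrist_force: [1.0, -0.2, -1.2]
finger_gap: 0.778
grip_force: 30.0
(array([-0.005, -0.003,  0.458]), array([ 0.   , -0.001, -0.002]))
s2 0.012 245 ((454.4696350097656, 1.6834640502929688), (82.897216796875, 82.90999603271484), 36.42581558227539)
s2 0.18 312 ((445.145751953125, -0.7398757934570312), (48.385467529296875, 87.18738555908203), 3.613008499145508)
```

View pics/s2.png

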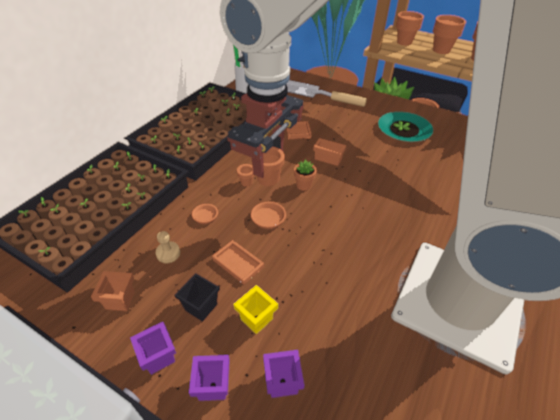

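The side view shows the large pot held upright above the large saucer at (268,215). I lower it slowly until it touches.

```bash
python3 -m creep '-0.003 -0.003 0.2 0 0 0; -0.003 -0.003 0.35 0 0 0; -0.003 -0.003 0.42 0 0 0; -0.003 -0.003 0.45 0 0 0; -0.003 -0.003 0.46 0 0 0; -0.003 -0.003 0.468 0 0 0; -0.003 -0.003 0.474 0 0 0; -0.003 -0.003 0.474 0 0 0; -0.003 -0.003 0.474 0 0 0'
python3 -m creep '0 0 0.003 0 0 0; 0 0 0.006 0 0 0; 0 0 0.006 0 0 0; 0 0 0.006 0 0 0'
```

```text
time: 5.55
ee_pos: [0.4541, 0.0008, 0.0425]
tool_rot: [3.142, -0.001, -0.0]
wrist_force: [0.4, -0.3, -1.8]
finger_gap: 0.779
grip_force: 30.0
time: 5.95
ee_pos: [0.4539, 0.0008, 0.0411]
tool_rot: [-3.142, -0.001, -0.0]
wrist_force: [-1.7, 0.3, 7.0]
finger_gap: 0.771
grip_force: 30.0
```

Contact: the vertical force went from −2 to +7 N. Release and lift.

```bash
python3 -m creep '0 0 0 0 0 0; 0 0 0 0 0 0; 0 0 0 0 0 0; 0 0 0 0 0 0; 0 0 0 0 0 0; 0 0 0 0 0 0; 0 0 -0.15 0 0 0; 0 0 -0.3 0 0 0; 0 0 -0.45 0 0 0; 0 0 -0.45 0 0 0; 0 0 -0.45 0 0 0; 0 0 -0.45 0 0 0; 0 0 -0.45 0 0 0' -1
python3 - <<'E'
from h import *
print(units((.5725,-.081,.1),0),units((.5725,-.081,.02),0))
E
```

```text
time: 7.25
ee_pos: [0.4526, 0.0008, 0.1516]
tool_rot: [-3.142, 0.003, -0.0]
wrist_force: [-0.2, 0.3, -0.7]
finger_gap: 0.997
grip_force: 0.0
(array([0.48 , 0.327, 0.205]), array([-0.   ,  0.004, -0.   ])) (array([0.481, 0.327, 0.525]), array([-0.   ,  0.004, -0.   ]))
```

```bash
python3 -m creep '0.476 0.327 0 0 0 0; 0.476 0.327 0 0 0 0; 0.476 0.327 0 0 0 0; 0.476 0.327 0.1 0 0 0; 0.476 0.327 0.2 0 0 0; 0.476 0.327 0.2 0 0 0; 0.476 0.327 0.2 0 0 0; 0.476 0.327 0.35 0 0 0; 0.476 0.327 0.45 0 0 0; 0.476 0.327 0.52 0 0 0; 0.476 0.327 0.52 0 0 0; 0.476 0.327 0.52 0 0 0; 0.476 0.327 0.52 0 0 0'
python3 -m creep '0 0 0 0 0 0; 0 0 0 0 0 0; 0 0 0 0 0 0; 0 0 0 0 0 0; 0 0 0 0 0 0; 0 0 0 0 0 0; 0 0 0 0 0 0; 0 0 0 0 0 0; 0 0 0 0 0 0' 1
python3 -c "
from h import *
print(units((.5895,.075,.145),0))"
```

```text
time: 8.55
ee_pos: [0.5738, -0.0811, 0.0246]
tool_rot: [3.141, -0.003, 0.0]
wrist_force: [-0.2, -0.3, -0.1]
finger_gap: 1.001
grip_force: 0.0
time: 9.45
ee_pos: [0.5726, -0.081, 0.0229]
tool_rot: [-3.142, 0.0, -0.0]
wrist_force: [-0.4, 0.5, 0.9]
finger_gap: 0.529
grip_force: 30.0
(array([ 0.067, -0.624, -0.488]), array([-0.,  0., -0.]))
```

The grip reads 46.6 mm against the expected 48. I lift and check the hold with the wrist camera.

```bash
python3 -m creep '0 0 -0.1 0 0 0; 0 0 -0.3 0 0 0; 0 0 -0.5 0 0 0; 0 0 -0.5 0 0 0; 0 0 -0.5 0 0 0; 0 0 -0.5 0 0 0'
cat >> h.py <<'E'
def wtool(f):  # wrist cloud in tool coords
    z=f['range_z'];K=f['mtx'];v,u=np.mgrid[:z.shape[0],:z.shape[1]]
    P=np.stack([(u-K[0,2])/K[0,0]*z,(v-K[1,2])/K[1,1]*z,z],-1)
    H=f['hand_eye'];Q=P@H[:3,:3].T+H[:3,3];Q[z==0]=np.nan
    return Q
E
python3 - <<'E'
from h import *
f=grab('wrist','w3');Q=wtool(f);im=f['img'].astype(int)
m=(im[...,0]>im[...,2]+60)&(abs(Q[...,0])<.05)&(abs(Q[...,1])<.0225)&(Q[...,2]>-.045)&(Q[...,2]<.04)
q=Q[m]
for a in np.arange(-.045,.03,.005):
    s=q[(q[:,2]>=a)&(q[:,2]<a+.005)]
    if len(s)>5: print(round(a,3),len(s),s.min(0).round(4),s.max(0).round(4))
E
```

```text
time: 10.05
ee_pos: [0.5714, -0.0808, 0.1465]
tool_rot: [-3.141, 0.002, -0.0]
wrist_force: [-0.2, -0.4, -0.8]
finger_gap: 0.531
grip_force: 30.0
-0.03 7 [-0.0157 -0.0192 -0.0254] [ 0.0233  0.0101 -0.025 ]
-0.025 2842 [-0.0208 -0.0225 -0.025 ] [ 0.0277  0.0225 -0.02  ]
-0.02 593 [-0.0142 -0.0214 -0.02  ] [ 0.0274  0.0208 -0.015 ]
-0.015 534 [-0.0142 -0.021  -0.015 ] [ 0.0279  0.0215 -0.01  ]
-0.01 434 [-0.0139 -0.0163 -0.01  ] [ 0.0055  0.0166 -0.0051]
-0.005 318 [-0.0121 -0.0143 -0.005 ] [ 0.005   0.0147 -0.    ]
-0.0 260 [-0.011  -0.0135  0.    ] [0.0036 0.0139 0.005 ]
0.005 255 [-0.0101 -0.0127  0.005 ] [0.0209 0.0129 0.01  ]
0.01 224 [-0.009  -0.0112  0.0101] [0.02   0.0115 0.015 ]
0.015 350 [-0.0084 -0.0107  0.015 ] [0.0192 0.0104 0.0199]
0.02 8 [ 0.0143 -0.0101  0.0201] [0.0185 0.0097 0.022 ]
```

View pics/w3.png

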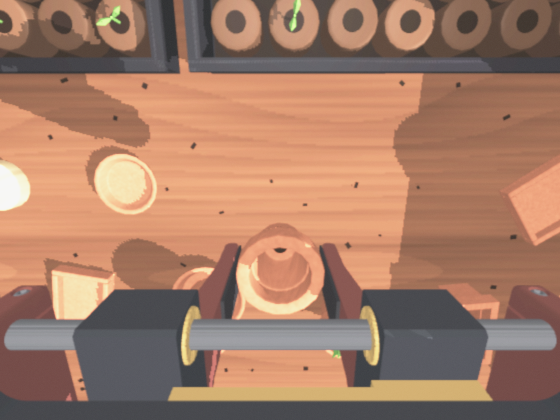

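The small pot at (280,272) hangs upright between the pads, with its centre 3 mm ahead of the TCP. I carry it to the small saucer at (125,183) and lower it to about 1 mm above the floor.

```bash
python3 -m creep '0.057 -0.624 0 0 0 0; 0.057 -0.624 0 0 0 0; 0.057 -0.624 0 0 0 0; 0.057 -0.624 0 0 0 0; 0.057 -0.624 0 0 0 0; 0.057 -0.624 0 0 0 0; 0.057 -0.624 0.2 0 0 0; 0.057 -0.624 0.35 0 0 0; 0.057 -0.624 0.42 0 0 0; 0.057 -0.624 0.45 0 0 0; 0.057 -0.624 0.46 0 0 0; 0.057 -0.624 0.468 0 0 0; 0.057 -0.624 0.474 0 0 0; 0.057 -0.624 0.474 0 0 0; 0.057 -0.624 0.474 0 0 0'
python3 -m creep '0 0 0.003 0 0 0; 0 0 0.006 0 0 0; 0 0 0.006 0 0 0; 0 0 0.006 0 0 0'
```

```text
time: 11.6
ee_pos: [0.5874, 0.0751, 0.0302]
tool_rot: [-3.141, -0.001, 0.0]
wrist_force: [0.6, -0.8, 0.6]
finger_gap: 0.528
grip_force: 30.0
time: 12.0
ee_pos: [0.5869, 0.0751, 0.0279]
tool_rot: [-3.142, -0.0, 0.0]
wrist_force: [-0.6, 0.9, -0.6]
finger_gap: 0.532
grip_force: 30.0
```

```bash
python3 -m creep '0 0 0.003 0 0 0; 0 0 0.003 0 0 0; 0 0 0.003 0 0 0'; python3 -m creep '0 0 0.003 0 0 0; 0 0 0.003 0 0 0; 0 0 0.003 0 0 0'
```

```text
time: 12.3
ee_pos: [0.587, 0.0751, 0.0279]
tool_rot: [-3.141, -0.0, -0.0]
wrist_force: [-2.2, -0.2, 7.3]
finger_gap: 0.526
grip_force: 30.0
time: 12.6
ee_pos: [0.5871, 0.0751, 0.0279]
tool_rot: [-3.142, -0.0, -0.0]
wrist_force: [-5.3, -0.7, 14.7]
finger_gap: 0.531
grip_force: 30.0
```

```bash
python3 -m creep '0 0 -0.002 0 0 0; 0 0 -0.002 0 0 0; 0 0 -0.002 0 0 0; 0 0 -0.002 0 0 0; 0 0 -0.002 0 0 0; 0 0 -0.002 0 0 0; 0 0 -0.15 0 0 0; 0 0 -0.3 0 0 0; 0 0 -0.45 0 0 0; 0 0 -0.5 0 0 0; 0 0 -0.5 0 0 0; 0 0 -0.5 0 0 0' -1
python3 - <<'E'
from h import *
print(units((.589,.349,.12),26))
E
```

```text
time: 13.8
ee_pos: [0.5861, 0.0749, 0.1503]
tool_rot: [3.141, 0.001, -0.0]
wrist_force: [-0.5, 0.6, -0.2]
finger_gap: 0.997
grip_force: 0.0
(array([ 0.012, -1.096,  0.121]), array([-0.   ,  0.002, -0.578]))
```

```bash
python3 -m creep '0.01 -1 0 0 0 -0.578; 0.01 -1 0 0 0 -0.578; 0.01 -1 0 0 0 -0.578; 0.01 -1 0 0 0 -0.578; 0.01 -1 0 0 0 -0.578; 0.01 -1 0 0 0 -0.578; 0.01 -1 0.1 0 0 -0.578; 0.01 -1 0.1 0 0 -0.578; 0.01 -1 0.1 0 0 -0.578; 0.01 -1 0.1 0 0 -0.578'
python3 - <<'E'
from h import *
print(units((.589,.349,.029),26));grab('wrist','w4')
E
```

```text
time: 14.8
ee_pos: [0.5896, 0.3242, 0.1264]
tool_rot: [3.142, 0.0, 0.453]
wrist_force: [-0.0, -0.7, -0.7]
finger_gap: 1.004
grip_force: 0.0
(array([ 0.041, -0.09 ,  0.39 ]), array([ 0.   ,  0.001, -0.001]))
```

View pics/w4.png

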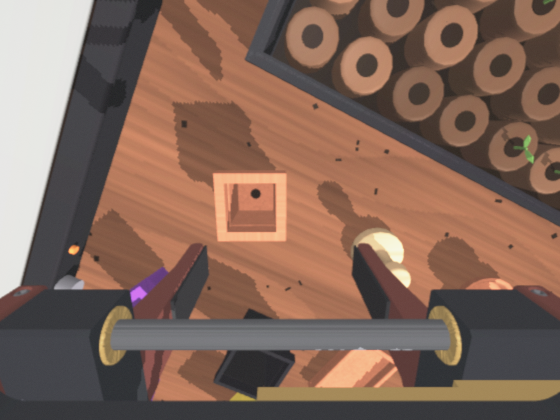

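The wrist view shows the terracotta square pot at (251,207), edges square to the fingers, no colour confusion (purple at 145,290). It is 22 mm left of centre, which matches the computed shift.

```bash
python3 -m creep '0.041 -0.09 0 0 0 0; 0.041 -0.09 0 0 0 0; 0.041 -0.09 0 0 0 0; 0.041 -0.09 0.15 0 0 0; 0.041 -0.09 0.28 0 0 0; 0.041 -0.09 0.36 0 0 0; 0.041 -0.09 0.385 0 0 0; 0.041 -0.09 0.385 0 0 0; 0.041 -0.09 0.385 0 0 0; 0.041 -0.09 0.385 0 0 0'
python3 -m creep '0 0 0 0 0 0; 0 0 0 0 0 0; 0 0 0 0 0 0; 0 0 0 0 0 0; 0 0 0 0 0 0; 0 0 0 0 0 0; 0 0 0 0 0 0; 0 0 0 0 0 0; 0 0 0 0 0 0' 1
python3 -m creep '0 0 -0.2 0 0 0; 0 0 -0.4 0 0 0; 0 0 -0.6 0 0 0; 0 0 -0.6 0 0 0; 0 0 -0.6 0 0 0; 0 0 -0.6 0 0 0'
python3 - <<'E'
from h import *
f=grab('wrist','w5');Q=wtool(f);im=f['img'].astype(int)
m=(im[...,0]>im[...,2]+60)&(abs(Q[...,0])<.05)&(abs(Q[...,1])<.0275)&(Q[...,2]>-.035)&(Q[...,2]<.04)
q=Q[m];s=q[q[:,2]<np.percentile(q[:,2],5)+.006];print(s.min(0),s.max(0),q.max(0),len(s))
print(units((.5715,-.366,.178),36))
E
```

```text
time: 15.85
ee_pos: [0.5898, 0.3501, 0.0319]
tool_rot: [-3.141, -0.003, 0.454]
wrist_force: [0.7, 0.0, 0.2]
finger_gap: 0.996
grip_force: 0.0
time: 16.75
ee_pos: [0.5888, 0.3498, 0.0303]
tool_rot: [-3.142, -0.0, 0.454]
wrist_force: [-0.1, -0.0, 3.7]
finger_gap: 0.659
grip_force: 30.0
time: 17.35
ee_pos: [0.5875, 0.3489, 0.1779]
tool_rot: [3.141, 0.004, 0.454]
wrist_force: [0.7, -0.6, -1.7]
finger_gap: 0.659
grip_force: 30.0
[-0.02225457 -0.02749523 -0.0279965 ] [ 0.03219243  0.02749807 -0.02064015] [0.03219243 0.02749807 0.02963344] 4761
(array([-1.31 ,  2.542,  0.005]), array([-0.   ,  0.006, -0.222]))
```

```bash
python3 -m creep '-0.437 0.847 0 0 0 0; -0.437 0.847 0 0 0 0; -0.437 0.847 0 0 0 0; -0.437 0.847 0 0 0 0; -0.437 0.847 0 0 0 0'
python3 -m creep '-0.437 0.847 0 0 0 0; -0.437 0.847 0 0 0 0; -0.437 0.847 0 0 0 0; -0.437 0.847 0 0 0 0; -0.437 0.847 0 0 0 0'
python3 -m creep '-0.437 0.847 0 0 0 -0.222; -0.437 0.847 0 0 0 -0.222; -0.437 0.847 0 0 0 -0.222; -0.437 0.847 0 0 0 -0.222; -0.437 0.847 0 0 0 -0.222; -0.437 0.847 0 0 0 -0.222; -0.437 0.847 0 0 0 -0.222; -0.437 0.847 0 0 0 -0.222; -0.437 0.847 0 0 0 -0.222'
python3 - <<'E'
from h import *
print(units((.569,-.368,.0353),36)); f=grab('wrist','w6')
E
```

```text
time: 17.9
ee_pos: [0.5817, 0.1087, 0.1779]
tool_rot: [-3.141, 0.004, 0.453]
wrist_force: [0.1, -0.1, -2.3]
finger_gap: 0.656
grip_force: 30.0
time: 18.4
ee_pos: [0.5765, -0.1292, 0.178]
tool_rot: [-3.14, 0.003, 0.453]
wrist_force: [1.4, -0.1, -2.0]
finger_gap: 0.658
grip_force: 30.0
time: 19.3
ee_pos: [0.5726, -0.3633, 0.1794]
tool_rot: [-3.14, 0.0, 0.63]
wrist_force: [-0.5, 0.3, -0.9]
finger_gap: 0.658
grip_force: 30.0
(array([-0.023,  0.008,  0.577]), array([-0.002,  0.001,  0.002]))
```

View pics/w6.png

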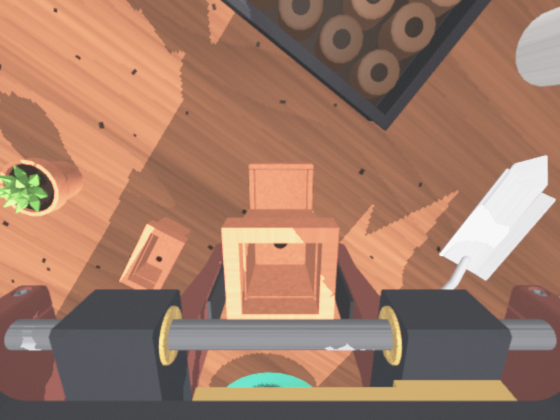

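The square pot at (281,268) sits parallel to the square saucer at (281,190) and centred on the same column. I lower it.

```bash
python3 -m creep '-0.02 0.006 0.2 0 0 0; -0.02 0.006 0.38 0 0 0; -0.02 0.006 0.5 0 0 0; -0.02 0.006 0.55 0 0 0; -0.02 0.006 0.562 0 0 0; -0.02 0.006 0.57 0 0 0; -0.02 0.006 0.575 0 0 0; -0.02 0.006 0.575 0 0 0; -0.02 0.006 0.575 0 0 0'
python3 -m creep '0 0 0.003 0 0 0; 0 0 0.006 0 0 0; 0 0 0.006 0 0 0; 0 0 0.006 0 0 0'
```

```text
time: 20.25
ee_pos: [0.5702, -0.3695, 0.0377]
tool_rot: [3.14, -0.001, 0.628]
wrist_force: [0.2, 1.2, -1.9]
finger_gap: 0.66
grip_force: 30.0
time: 20.65
ee_pos: [0.5697, -0.3692, 0.0353]
tool_rot: [3.141, -0.0, 0.628]
wrist_force: [-0.3, 0.7, 2.5]
finger_gap: 0.656
grip_force: 30.0
```

```bash
python3 -m creep '0 0 0.003 0 0 0; 0 0 0.003 0 0 0; 0 0 0.003 0 0 0'; python3 -m creep '0 0 0 0 0 0; 0 0 0 0 0 0; 0 0 0 0 0 0; 0 0 0 0 0 0; 0 0 0 0 0 0; 0 0 0 0 0 0; 0 0 -0.15 0 0 0; 0 0 -0.3 0 0 0; 0 0 -0.45 0 0 0; 0 0 -0.45 0 0 0; 0 0 -0.45 0 0 0; 0 0 -0.45 0 0 0' -1
python3 - <<'E'
from h import *
print(units((.431,-.290,.15),5))
E
```

```text
time: 20.95
ee_pos: [0.5698, -0.3693, 0.0353]
tool_rot: [3.141, -0.0, 0.628]
wrist_force: [-2.6, 0.9, 8.8]
finger_gap: 0.66
grip_force: 30.0
time: 22.15
ee_pos: [0.5687, -0.3685, 0.1454]
tool_rot: [-3.14, 0.001, 0.628]
wrist_force: [1.1, -1.0, 0.7]
finger_gap: 1.001
grip_force: 0.0
(array([-0.261, -0.578, -0.017]), array([-0.002,  0.002,  0.689]))
```

```bash
python3 -m creep '-0.261 -0.578 0 0 0 0.689; -0.261 -0.578 0 0 0 0.689; -0.261 -0.578 0 0 0 0.689; -0.261 -0.578 0 0 0 0.689; -0.261 -0.578 0 0 0 0.689; -0.261 -0.578 0 0 0 0.689; -0.261 -0.578 0 0 0 0.689; -0.261 -0.578 0 0 0 0.689'
python3 - <<'E'
from h import *
print(units((.431,-.290,.0215),5));grab('wrist','w7')
E
```

```text
time: 22.95
ee_pos: [0.4328, -0.2911, 0.1464]
tool_rot: [3.141, -0.0, 0.088]
wrist_force: [0.5, -0.4, 0.1]
finger_gap: 1.001
grip_force: 0.0
(array([-0.007, -0.005,  0.5  ]), array([ 0.   , -0.   ,  0.001]))
```

View pics/w7.png

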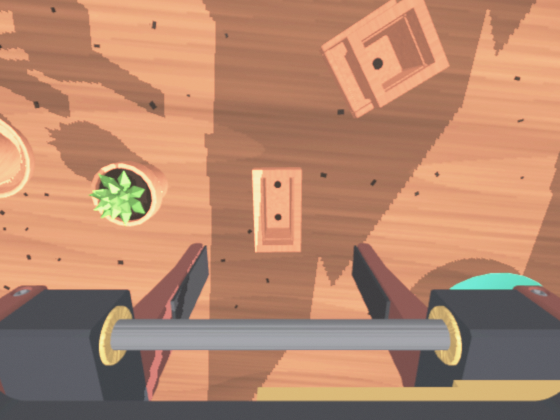

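The oblong pot at (277,210) is centred and square to the fingers. I descend and grip.

```bash
python3 -m creep '-0.003 -0.003 0.2 0 0 0; -0.003 -0.003 0.38 0 0 0; -0.003 -0.003 0.46 0 0 0; -0.003 -0.003 0.5 0 0 0; -0.003 -0.003 0.5 0 0 0; -0.003 -0.003 0.5 0 0 0; -0.003 -0.003 0.5 0 0 0'
python3 -m creep '0 0 0 0 0 0; 0 0 0 0 0 0; 0 0 0 0 0 0; 0 0 0 0 0 0; 0 0 0 0 0 0; 0 0 0 0 0 0; 0 0 0 0 0 0; 0 0 0 0 0 0; 0 0 0 0 0 0; 0 0 0 0 0 0' 1
python3 -m creep '0 0 -0.2 0 0 0; 0 0 -0.4 0 0 0; 0 0 -0.6 0 0 0; 0 0 -0.6 0 0 0; 0 0 -0.6 0 0 0; 0 0 -0.6 0 0 0'
python3 - <<'E'
from h import *
print(units((.4375,.151,.17),-10.8))
E
```

```text
time: 23.7
ee_pos: [0.432, -0.2905, 0.023]
tool_rot: [3.14, -0.002, 0.087]
wrist_force: [-0.1, 0.4, -0.4]
finger_gap: 0.999
grip_force: 0.0
time: 24.7
ee_pos: [0.431, -0.2898, 0.0217]
tool_rot: [-3.141, 0.0, 0.087]
wrist_force: [0.3, 0.3, 1.1]
finger_gap: 0.499
grip_force: 30.0
time: 25.3
ee_pos: [0.43, -0.2891, 0.1702]
tool_rot: [-3.14, 0.002, 0.087]
wrist_force: [-0.0, -0.6, -1.9]
finger_gap: 0.503
grip_force: 30.0
(array([ 0.183, -1.751,  0.004]), array([-0.002,  0.003,  0.351]))
```

```bash
python3 -m creep '0.09 -0.875 0 0 0 0; 0.09 -0.875 0 0 0 0; 0.09 -0.875 0 0 0 0; 0.09 -0.875 0 0 0 0; 0.09 -0.875 0 0 0 0; 0.09 -0.875 0 0 0 0'
python3 -m creep '0.09 -0.875 0 0 0 0.351; 0.09 -0.875 0 0 0 0.351; 0.09 -0.875 0 0 0 0.351; 0.09 -0.875 0 0 0 0.351; 0.09 -0.875 0 0 0 0.351; 0.09 -0.875 0 0 0 0.351; 0.09 -0.875 0 0 0 0.351; 0.09 -0.875 0 0 0 0.351; 0.09 -0.875 0 0 0 0.351; 0.09 -0.875 0 0 0 0.351'
python3 - <<'E'
from h import *
print(units((.4375,.151,.027),-10.8)); f=grab('wrist','w8')
E
```

```text
time: 25.9
ee_pos: [0.4327, -0.0675, 0.1698]
tool_rot: [-3.14, 0.004, 0.091]
wrist_force: [-0.6, -0.2, -1.2]
finger_gap: 0.5
grip_force: 30.0
time: 26.9
ee_pos: [0.4379, 0.1488, 0.1715]
tool_rot: [3.141, 0.0, -0.191]
wrist_force: [-0.5, 0.8, -2.1]
finger_gap: 0.495
grip_force: 30.0
(array([-0.003, -0.009,  0.578]), array([ 0.   ,  0.   , -0.003]))
```

View pics/w8.png

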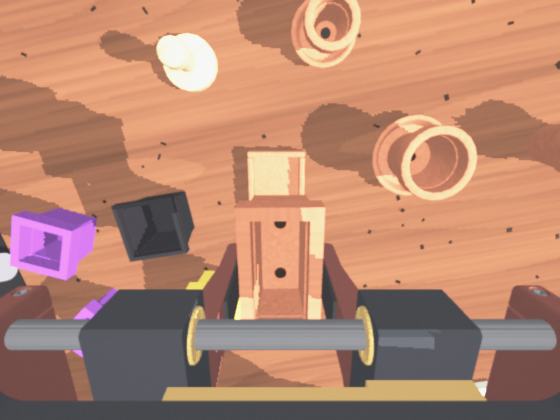

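The oblong pot at (280,260) is parallel to the oblong saucer at (277,175) and about 2 mm to one side. The small and large pots stand in their saucers at (328,28) and (425,157). I lower it.

```bash
python3 -m creep '-0.003 -0.008 0.2 0 0 0; -0.003 -0.008 0.38 0 0 0; -0.003 -0.008 0.5 0 0 0; -0.003 -0.008 0.55 0 0 0; -0.003 -0.008 0.562 0 0 0; -0.003 -0.008 0.57 0 0 0; -0.003 -0.008 0.576 0 0 0; -0.003 -0.008 0.576 0 0 0; -0.003 -0.008 0.576 0 0 0'
python3 -m creep '0 0 0.003 0 0 0; 0 0 0.006 0 0 0; 0 0 0.006 0 0 0; 0 0 0.006 0 0 0'
```

```text
time: 27.85
ee_pos: [0.4381, 0.1523, 0.0286]
tool_rot: [-3.141, -0.002, -0.189]
wrist_force: [0.4, -0.2, -1.7]
finger_gap: 0.498
grip_force: 30.0
time: 28.25
ee_pos: [0.4377, 0.1522, 0.0266]
tool_rot: [-3.141, -0.001, -0.189]
wrist_force: [-0.9, 0.4, 5.8]
finger_gap: 0.495
grip_force: 30.0
```

Contact. Release, lift clear, and check all four.

```bash
python3 -m creep '0 0 0.002 0 0 0; 0 0 0.002 0 0 0; 0 0 0.002 0 0 0; 0 0 0.002 0 0 0; 0 0 0.002 0 0 0; 0 0 0.002 0 0 0; 0 0 -0.15 0 0 0; 0 0 -0.3 0 0 0; 0 0 -0.45 0 0 0; 0 0 -0.6 0 0 0; -0.2 0 -0.8 0 0 0; -0.2 0 -0.8 0 0 0; -0.2 0 -0.8 0 0 0; -0.2 0 -0.8 0 0 0; -0.2 0 -0.8 0 0 0' -1
python3 - <<'E'
from h import *
grab('side','s9');grab('top','t9')
im=cv2.imread('pics/side0.png')
for n in('t9','s9'):
    P=cloud(np.load(f'/tmp/{n}.npz')).reshape(-1,3)
    o=np.array([.0007,.0015]) if n=='t9' else -np.array([.0007,.0015])
    for k,h in(('large',69),('small',51),('square',61),('oblong',51)):
        c=np.array(D[k+'_saucer'][:2])-o
        m=np.hypot(*(P[:,:2]-c).T)<.06
        for nm,a,b in(('rim',h-4,h+5),('saucer',11,21)):
            q=P[m&(P[:,2]>a/1e3)&(P[:,2]<b/1e3)]
            if len(q)<20: print(n,k,nm,len(q));continue
            r=cv2.minAreaRect((q[:,:2]*1000).astype(np.float32))
            A=np.c_[q[:,:2],np.ones(len(q))];t=np.degrees(np.linalg.lstsq(A,q[:,2],rcond=None)[0][:2])
            print(n,k,nm,np.round(r[0],1),np.round(r[1],1),round(r[2],1),'z',round(np.median(q[:,2])*1e3,1),'tilt',t.round(1) if nm=='rim' else '')
E
```

```text
time: 29.75
ee_pos: [0.3885, 0.1612, 0.2253]
tool_rot: [3.141, 0.001, -0.189]
wrist_force: [-0.3, -0.5, 0.4]
finger_gap: 0.997
grip_force: 0.0
t9 large rim [452.6  -2.2] [64.1 67.4] 89.2 z 68.9 tilt [ 0.4 -0.1]
t9 large saucer [ 4.461e+02 -3.000e-01] [84. 69.] 81.8 z 14.8 tilt 
t9 small rim [587.   71.9] [45.5 46.8] 53.5 z 50.8 tilt [-0.5 -0.5]
t9 small saucer [581.   72.6] [46.8 61.5] 7.4 z 13.7 tilt 
t9 square rim [ 569.6 -371.1] [57.9 61. ] 36.0 z 61.2 tilt [-0.3  0. ]
t9 square saucer [ 569.8 -366.3] [71.6 71.2] 36.4 z 15.2 tilt 
t9 oblong rim [474.1 142.1] [42.7  7.7] 85.2 z 51.4 tilt [-9.8  2. ]
t9 oblong saucer [464.4 160.8] [48.4 97.9] 37.8 z 14.9 tilt 
s9 large rim [453.3   2. ] [66.6 65.8] 89.3 z 70.4 tilt [-0.  -0.1]
s9 large saucer [449.3  10.4] [82.7 65. ] 31.5 z 17.3 tilt 
s9 small rim [587.2  75.6] [46.3 47.1] 67.1 z 52.4 tilt [1.1 0.5]
s9 small saucer [585.  81.] [60.4 49.5] 40.9 z 15.8 tilt 
s9 square rim [ 570.9 -368.4] [58.6 63.6] 36.3 z 63.2 tilt [0.6 0.1]
s9 square saucer [ 540.4 -366.9] [29.3 69.6] 0.6 z 16.2 tilt 
s9 oblong rim [438.6 151.5] [44.6 81.2] 79.3 z 52.7 tilt [ 0.2 -0.4]
s9 oblong saucer [439.4 153.8] [62.2 99.9] 80.0 z 16.0 tilt
```

View pics/s9.png

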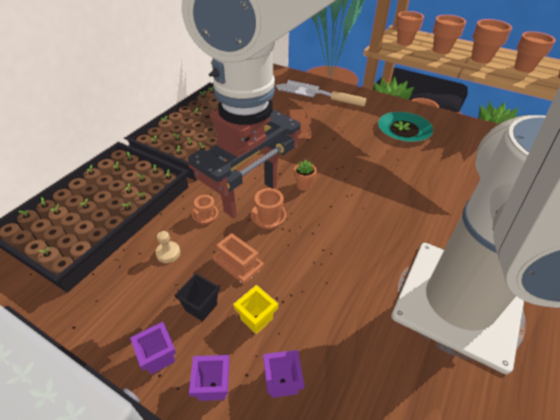

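View pics/t9.png

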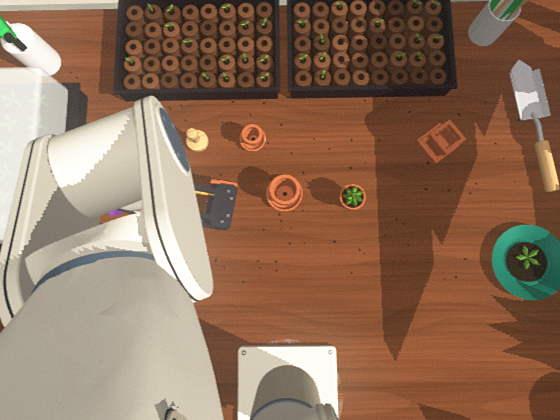

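The side and top views show all four pots level in their saucers: large (268,208), small (204,208), oblong (238,258), square (441,142, top view). Rim heights match pot height plus 5 mm, and rims are within about 5 mm of the saucer centres. The planted pot (353,197) and the plastic pot (198,296) have not moved.

```bash
python3 -c "
from cell import ticket
print(ticket.job_done())"
```

```text
the job is handed in; nothing more can be done
None
```

All four empty clay pots now stand upright and flat in their own saucers, the planted and black plastic pots look undisturbed, and I handed the job in at about 30 s of the 102 s allowed; no verdict was shown.

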